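# Slide a culture flask under the condenser of an inverted microscope

### The arm

A 7-joint arm with a two-finger parallel gripper is mounted at the origin on the work surface. World frame = base frame: x ahead of the robot, y to its left, z up, the work surface at z = 0. Lengths are in m, angles in rad, forces in N, time in s.
With the tool pointing down it reaches from about 0.425 to 0.925 m from the base axis. Payload 6.8 kg.
Tool frame: the origin (TCP) lies on the front face of the gripper's body, between the roots of the fingers; the fingertips stand env.finger_overhang ahead of it and the grasp point (between the pads) lies 54 mm ahead of it (env.finger_overhang is the distance from the TCP to the fingertips, in m); z points along the fingers, y is the direction in which the jaws open and shut (so a half turn about z gives the same grasp; the last joint's range is limited). The gripper opens to 85 mm and grips with 20 to 120 N. Pads are 22 mm wide; open, the fingers measure 114 mm over their backs; the gripper's body (76 mm by 85 mm) begins 54 mm behind the grasp point. The pads swing forward as they close: fully open they stand 13 mm farther back than shut.
Start: joints at [-1.267, 0.477, 0.022, 1.555, -0.011, 1.109, -0.083], TCP at [0.27, 0.619, 0.304] pointing down, gripper open.
Joint ranges: [-2.96, 2.96], [-0.34, 2.1], [-1.41, 1.46], [0.24, 2.44], [-1.37, 4.51], [0.17, 1.92], [-2.96, 2.96]. Speed limits (rad/s): [2.39, 2.39, 3.14, 3.14, 3.14, 3.14, 3.14].

### API

Orientations are given as a unit quaternion [x, y, z, w].
In Python, from station import env gives the robot as it stands. The module is installed in compiled form; this text tells all that it offers.
- The arm moves only by the shell command python3 -m pendant 'ROWS' [OPENING] [FORCE]. ROWS is JSON, a list of rows, each a list of 6 numbers: the shift along the tool's x, y, z in m, then the turn, a rotation vector about the tool's x, y, z in degrees. In form: [[dx, dy, dz, rx, ry, rz], ...]. A call has 1 to 20 rows; each row shifts and turns the commanded pose from where the row before left it, along the tool's axes as they then stand; what a row does not reach is not made up. A row lasts 1/12 s, in which the tool goes at most 41.7 mm and 7.16 degrees, less where a joint would pass 70% of its speed; a pose out of reach is approached as far as the arm can. A call with a gripper value outside its range is refused whole. OPENING is the closure in counts, from 0 (fully open) to 255 (shut), set as the call begins (- or left out, the last holds). The fingers move at their own pace and stop on an object; FORCE is the grip in N (left out, the last holds). Time passes only in rows, so rows that do not move let the fingers close. It gives the time, the measured TCP pose, the force and the opening at its end, in the units of the state.
- env.state(): the state, without advancing time (a new reading comes with each control period).
- env.get_image(name): name is "scene" or "top"; returns the picture (384x512x3 uint8, blue, green, red); there is no depth.
- env.get_calibration(name): a dict with "fx", "fy", "cx", "cy" (pixels), "R" (3x3) and "t" (3): a world point X has camera coordinates R X + t. Camera axes: x right, y down, z forward; pixel columns grow to the right and rows downward; lengths in m; the calibration is good to about 2 mm. A picture is of the moment at which its call begins. get_calibration takes no time and is no camera call.
- env.hand_in(): hands the job in, once; it reports no verdict.
The state is a dict: "clock": time; "joint_positions": joint angles; "qd": joint speeds; "effort": joint torques, N m; "ee_pos": TCP position; "eef_rot": TCP orientation; "force": force on the tool from outside, world axes, zero at the start; "ft_torque": the same for the moment, N m; "grip_width": finger opening in m.
Only numpy, scipy, OpenCV 4.12 (cv2) and the standard library are available. Lean on these libraries where they do the work, as an engineer would, in place of code of your own. Each camera call takes 0.05 s, during which the arm holds its last target.

### The job

Take the blue-capped culture flask out of the tray and set it down flat on the side plate of the microscope stage, cap outwards, and let go of it. Then take it again by its cap and slide it flat along the stage, under the condenser, until the middle of its body is centred over the objective with the flask square to the stage, and let go. Do not bump the condenser, keep the other two flasks lying in the tray, and leave everything else where it is.

Things in the scene. Friction and masses are not known exactly. Their poses are not given: they have to be found in the camera images.
- flask_blue_mid (a point): the blue-capped culture flask, the one to move: clear plastic, about 50 g, lying flat, z up. The point is the centre of its rectangular body, half-way up: body 72 mm long (x), 52 wide (y), 29 high, rounded edges. Towards its own -x follow a shoulder 34 mm wide to 43 mm from the point, a neck 19 mm thick to 50 mm and the cap to 74 mm; 110 mm long over all
- blue_cap_mid (a point): centre of the flask's blue screw cap, a cylinder 26 mm in diameter and 24 mm long lying along the flask's x axis: 62 mm from the body's centre towards the flask's -x, 16 mm above the flask's underside
- blue_cap: the blue cap as a solid, fixed on its flask; origin at the flask's underside below the centre of its rectangular body, axes as the flask
- optical_axis (a point): microscope: the point on the level stage top straight above the objective and under the condenser (bright spot in the glass disc), 200 mm above the bench. z up; x points away from the side plate across the stage; y to the eyepieces. The black stage measures 180 mm (x) by 210 mm (y), centred here
- side_plate (a point): centre of the top face of the side plate: the bright aluminium extension of the stage on the robot's side, 70 mm (x) by 180 mm (y), 8 mm thick, flush with the stage, 90 to 160 mm from the optical axis on its -x side; axes as the optical axis. A flask is on it when the middle of its body is over it; its cap may hang over the outer edge
- condenser: condenser hanging over the stage centre: upright black cylinder of 38 mm radius about the optical axis, underside 52 mm and top 110 mm above the stage; above it a grey tube of 26 mm radius up to the lamp; a thin lever sticks out to +x. Origin on the bench under the optical axis, axes as there
- tray_in (a point): centre of the inner floor of the grey carrying tray, 4 mm above the bench: fixed, inside 150 mm (x) by 336 mm (y), walls 4 mm thick, top 50 mm above the bench. Three flasks lie in it side by side about 105 mm apart in any order, caps towards the tray's -x wall and 5 to 35 mm from it
- flask_orange_mid (a point): centre of the body of a flask of the same shape with an orange cap, to be left in the tray
- flask_white_mid (a point): centre of the body of a flask of the same shape with a white cap, to be left in the tray
- reagent_bottle: reagent bottle, 72 mm in diameter, 150 mm high; origin under its centre
- dish_stack: stack of three closed culture dishes, 63 mm in diameter, 44 mm high; origin under its centre
- tip_box: blue box of pipette tips, 122 x 82 mm, 65 mm high; origin under its centre
- marker: white and blue marker pen lying on the bench, about 130 mm long along its x, 15 mm thick; origin under its white barrel
- microscope: inverted microscope, fixed, seen from its side; origin on the bench under the optical axis, axes as there. The lamp pillar rises on the -y side of the stage, 70 mm wide in x, its near face 105 mm from the axis, to 450 mm above the bench; an arm and lamp up to 70 mm wide run from it over the axis at 375 to 465 mm; eyepieces on the +y side from 130 mm out, up to 390 mm high
- flask_blue: the same flask as a solid; origin at the underside of its rectangular body, 14.5 mm below the body's centre, same axes
Mind the look-alikes: they are no part of the job. Leave any black or green look-alike of the flask_blue alone.

How it is judged:
On the way, in this order (a step that is already met when the one before it is completed fails the run):
1. the blue-capped flask has been set down flat on the side plate, cap outwards, and let go of (x of flask_blue_mid in the frame of optical_axis between -0.16 and -0.085 m and y of flask_blue_mid in the frame of optical_axis between -0.09 and 0.09 m and z of flask_blue_mid in the frame of optical_axis between 0.01 and 0.019 m and angle between flask_blue_mid's own z axis and vertical below 0.08 rad and x of blue_cap_mid in the frame of optical_axis below -0.125 m and contact force between the fingers and flask_blue below 0.2 N), for 0.3 s.
2. it has been taken again by its cap, still clear of the condenser (contact force between the fingers and blue_cap above 4 N and x of flask_blue_mid in the frame of optical_axis below -0.06 m), for 0.2 s.
At the end, for the whole second after the job is handed in: The blue-capped flask lies flat and at rest on the stage, the centre of its body within 8 mm of the optical axis, square to the stage within 8 degrees, its cap towards the side plate, released; the orange-capped and white-capped flasks lie in the tray and everything else is where it was (horizontal distance between flask_blue_mid and optical_axis below 0.008 m and z of flask_blue_mid in the frame of optical_axis between 0.01 and 0.019 m and angle between flask_blue_mid's own z axis and vertical below 0.08 rad and angle between the x axis of flask_blue_mid and the x axis of optical_axis, either way round below 0.14 rad and x of blue_cap_mid in the frame of optical_axis below -0.04 m and linear speed of flask_blue below 0.01 m/s and x of flask_orange_mid in the frame of tray_in between -0.07 and 0.07 m and y of flask_orange_mid in the frame of tray_in between -0.165 and 0.165 m and z of each of flask_orange_mid, flask_white_mid in the frame of tray_in below 0.03 m and x of flask_white_mid in the frame of tray_in between -0.07 and 0.07 m and y of flask_white_mid in the frame of tray_in between -0.165 and 0.165 m); the robot touches nothing.
It fails at once if the condenser is bumped (more than 4 N) (contact force between condenser and anything else above 4 N).
It fails at once if the flask is lifted more than 12 mm or tipped while under the condenser, instead of sliding flat on the stage (horizontal distance between flask_blue_mid and optical_axis below 0.065 m and (z of flask_blue_mid in the frame of optical_axis above 0.0265 m or angle between flask_blue_mid's own z axis and vertical above 0.25 rad)).
It fails at once if another flask leaves the tray (z of any of flask_orange_mid, flask_white_mid in the frame of tray_in above 0.04 m).
It fails at once if something else on the bench is shifted by more than 30 mm (distance of any of reagent_bottle, dish_stack, tip_box, marker from where it was at the start of the episode above 0.03 m).
It also fails if it takes over 69 s, if anything falls off the work surface, if the arm or the gripper's body presses on something with over 40 N, if the wrist force passes 120 N, or if a joint passes its speed limit or range.

## Working session

There is one attempt and no reset: what is moved stays moved. The work goes in short steps, Python scripts to look and compute and a shell command to move; the robot and the scene stay as the last step left them, time stands still between calls to the robot, and variables do not carry over. Pictures are saved under pics/ and viewed, and the job is handed in when it is done.

```bash
mkdir -p pics
python3 - <<'E'
from station import env
import cv2
print(env.state(), env.finger_overhang)
for n in("scene","top"):
    cv2.imwrite(f"pics/{n}0.png",env.get_image(n)); print(n,env.get_calibration(n))
E
```

```text
{'clock': 0.0, 'joint_positions': array([-1.26714197,  0.47778262,  0.02231032,  1.55644273, -0.01144669,
        1.10927181, -0.08312909]), 'qd': array([-1.73313767e-04,  1.24713968e-04,  1.13031633e-03,  6.95025148e-04,
       -2.18469249e-03, -4.12686474e-05, -4.08007483e-04]), 'effort': array([ 4.38760353e-04, -5.96462774e+01,  1.60771586e+00, -2.81196088e+01,
        1.22860784e-02,  9.46197251e-03,  1.92428217e-05]), 'ee_pos': array([0.26996616, 0.6181723 , 0.30294044]), 'eef_rot': array([ 2.04405001e-01,  9.78886003e-01, -8.82715676e-04, -9.98608996e-05]), 'force': array([ 0.09581711,  1.5193495 , -0.25970486]), 'ft_torque': array([0.02566001, 0.03214722, 0.02005992]), 'grip_width': 0.08504029628538094} 0.0726
scene {'fx': 490.68073384814005, 'fy': 490.68073384814005, 'cx': 257.82198766594337, 'cy': 193.25371807529118, 'R': array([[ 0.84847471,  0.52920797, -0.00543981],
       [ 0.40762962, -0.66003554, -0.63102392],
       [-0.33753335,  0.53319041, -0.7757443 ]]), 't': array([-0.43662346, -0.10718732,  1.67750305])}
top {'fx': 456.14232007333004, 'fy': 456.14232007333004, 'cx': 262.8782056679444, 'cy': 189.23806656828094, 'R': array([[ 0.08597518, -0.99628977, -0.00386869],
       [-0.97413549, -0.08324765, -0.21007113],
       [ 0.20896966,  0.02182953, -0.97767845]]), 't': array([5.70946733e-04, 5.51942350e-01, 1.58559198e+00])}
```

View pics/scene0.png

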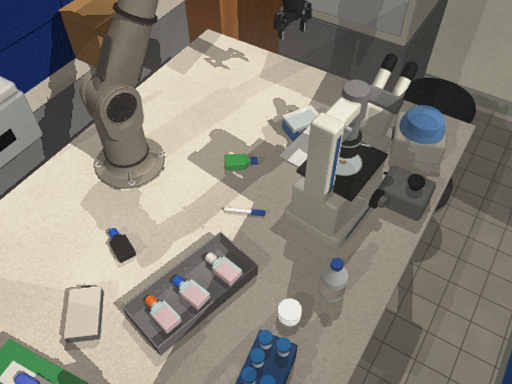

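View pics/top0.png

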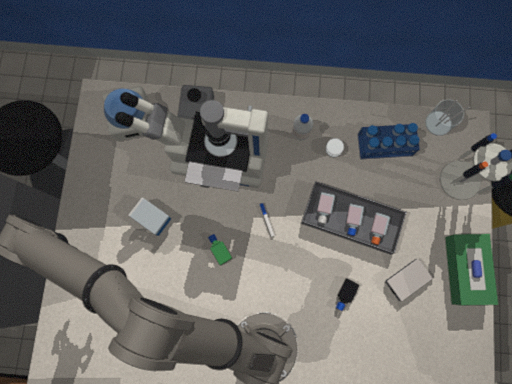

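Run:
```python
import cv2,numpy as np
t=cv2.imread("pics/top0.png");s=cv2.imread("pics/scene0.png")
a=cv2.resize(t[175:260,295:410],None,fx=5,fy=5,interpolation=2)
b=cv2.resize(t[85:200,160:280],None,fx=5,fy=5,interpolation=2)
c=cv2.resize(s[225:355,110:265],None,fx=4,fy=4,interpolation=2)
d=cv2.resize(s[75:250,275:420],None,fx=3.4,fy=3.4,interpolation=2)
for n,i in zip("abcd",(a,b,c,d)): cv2.imwrite(f"pics/crop_{n}.png",i)
```

```text
(no output)
```

View pics/crop_a.png

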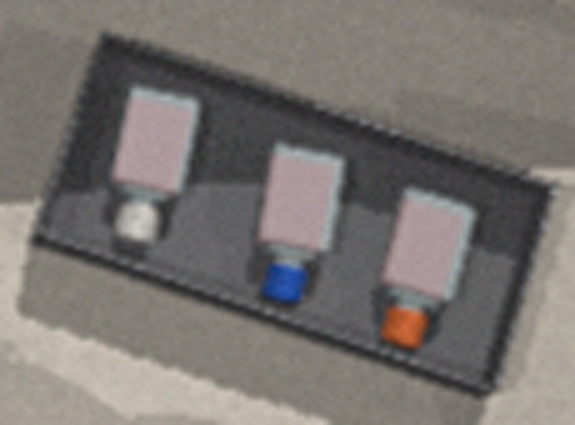

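View pics/crop_b.png

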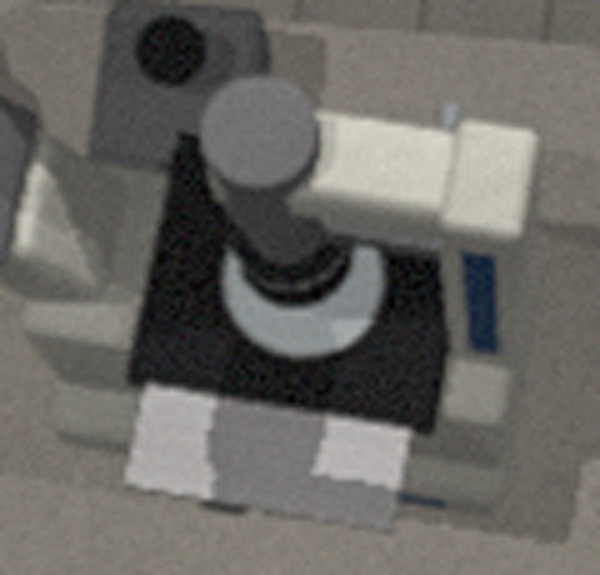

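View pics/crop_c.png

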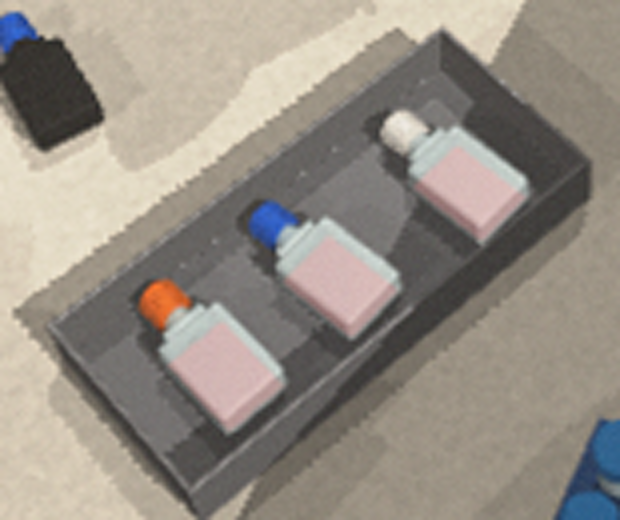

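View pics/crop_d.png

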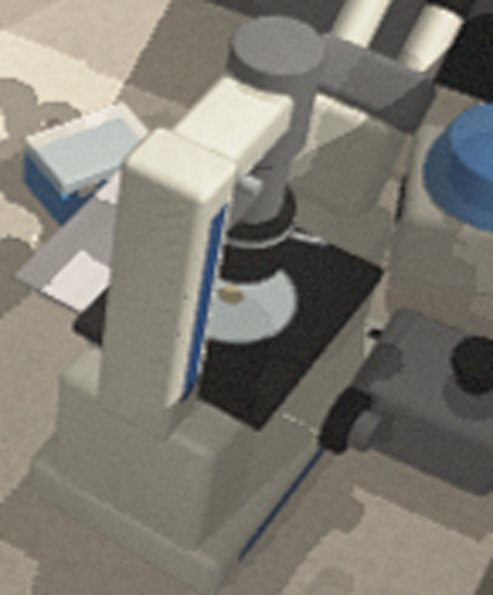

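Three candidates have a blue cap. In the top view they are the clear flask in the tray (353,221), the black one (347,293) and the green one (219,250). The flask to move is the clear one in the tray's middle slot; the crop shows a clear/pink body with a blue cap between the white and orange ones. Next I measure positions.

```bash
cat > h.py <<'E'
import numpy as np,cv2
from station import env
def ray(n,u,v):
    c=env.get_calibration(n);R=np.array(c["R"]);t=np.array(c["t"])
    d=R.T@np.array([(u-c["cx"])/c["fx"],(v-c["cy"])/c["fy"],1.]);return -R.T@t,d
def onz(n,u,v,z):
    o,d=ray(n,u,v);return o+d*(z-o[2])/d[2]
def tri(u,v,u2,v2):
    o,d=ray("top",u,v);p,e=ray("scene",u2,v2)
    d=d/np.linalg.norm(d);e=e/np.linalg.norm(e)
    A=np.stack([d,-e],1);s=np.linalg.lstsq(A,p-o,rcond=None)[0]
    a=o+s[0]*d;b=p+s[1]*e;return (a+b)/2,np.linalg.norm(a-b)
def proj(n,X):
    c=env.get_calibration(n);q=np.array(c["R"])@np.asarray(X)+c["t"];return c["fx"]*q[0]/q[2]+c["cx"],c["fy"]*q[1]/q[2]+c["cy"]
E
python3 - <<'E'
from h import *
np.set_printoptions(precision=4,suppress=True)
B=lambda x,y:(160+x/5,85+y/5)
pl=[onz("top",*B(*p),.2) for p in [(148,385),(410,430),(390,528),(125,487)]]
print("plate",np.array(pl)); 
pl=np.array(pl);print("c",pl.mean(0),"sizes",[np.linalg.norm(pl[i]-pl[(i+1)%4]) for i in range(4)])
for a,b in((1,0),(2,3)): d=pl[b]-pl[a];print("y-axis yaw-90",np.degrees(np.arctan2(-d[0],d[1])))
print("stage corners scene",[onz("scene",275+x/3.4,75+y/3.4,.2) for x,y in[(382,270),(260,428)]])
print("axis spot",onz("scene",275+231/3.4,75+295/3.4,.2))
t=cv2.imread("pics/top0.png");s=cv2.imread("pics/scene0.png")
def cen(im,x0,y0,x1,y1,f):
    m=f(cv2.cvtColor(im[y0:y1,x0:x1],cv2.COLOR_BGR2HSV)).astype(np.uint8);n,l,st,c=cv2.connectedComponentsWithStats(m)
    k=1+np.argmax(st[1:,4]);return c[k]+[x0,y0],st[k]
blue=lambda h:(h[...,0]>105)&(h[...,0]<130)&(h[...,1]>130)&(h[...,2]>70)
org=lambda h:(h[...,0]<18)&(h[...,1]>150)
a=cen(t,335,215,370,245,blue);b=cen(s,165,270,190,292,blue);print(a,b,"bluecap",tri(*a[0],*b[0]),onz("top",*a[0],.028))
a=cen(t,365,230,385,250,org);b=cen(s,135,285,165,310,org);print("org",tri(*a[0],*b[0]))
print("tray corners top",[onz("top",295+x/5,175+y/5,.05) for x,y in[(103,38),(550,188),(488,392),(38,240)]])
C=[onz("top",295+x/5,175+y/5,.033) for x,y in[(275,147),(344,155),(330,253),(260,242)]];print("body top",np.array(C),np.mean(C,0))
D=[onz("scene",110+x/4,225+y/4,.033) for x,y in[(350,320),(400,272),(330,220),(283,265)]];print("body scene",np.array(D))
E
```

```text
plate [[0.5914 0.2959 0.2   ]
 [0.5754 0.119  0.2   ]
 [0.5081 0.1257 0.2   ]
 [0.5208 0.3027 0.2   ]]
c [0.5489 0.2108 0.2   ] sizes [np.float64(0.1776992077014971), np.float64(0.06760564151352746), np.float64(0.17747358091521495), np.float64(0.0709191211901567)]
y-axis yaw-90 -5.152888246874987
y-axis yaw-90 -4.082400851112767
stage corners scene [array([0.7736, 0.2942, 0.2   ]), array([0.7585, 0.0839, 0.2   ])]
axis spot [0.6771 0.2008 0.2   ]
(array([351.3922, 231.3333]), array([13, 13,  8,  8, 51], dtype=int32)) (array([177.039 , 280.1299]), array([ 7,  5, 12, 12, 77], dtype=int32)) bluecap (array([ 0.429 , -0.2843,  0.0224]), np.float64(0.0026882221535089075)) [ 0.4291 -0.2823  0.028 ]
org (array([ 0.4044, -0.3712,  0.0242]), np.float64(0.002051197840256327))
tray corners top [array([ 0.5926, -0.1408,  0.05  ]), array([ 0.5098, -0.4663,  0.05  ]), array([ 0.3608, -0.426 ,  0.05  ]), array([ 0.4411, -0.1037,  0.05  ])]
body top [[ 0.5262 -0.2719  0.033 ]
 [ 0.5245 -0.322   0.033 ]
 [ 0.4521 -0.3148  0.033 ]
 [ 0.4558 -0.2643  0.033 ]] [ 0.4896 -0.2933  0.033 ]
body scene [[ 0.5252 -0.3196  0.033 ]
 [ 0.5329 -0.2733  0.033 ]
 [ 0.4689 -0.2664  0.033 ]
 [ 0.4624 -0.3108  0.033 ]]
```

Measured:
- **Optical axis:** about (0.6755, 0.200), yaw about −4.4°. The plate is 177×70 mm and the far stage edge 211 mm, which match the given sizes.
- **Flask:** body at (0.491, −0.2925), yaw −6.5°. Body to cap measures 61 mm, and it should be 62.

Now I move toward the tray.

```bash
python3 -m pendant '[[0,0,0,0,0,-5.67],[0,0,0,0,0,-5.67],[0,0,0,0,0,-5.66],[-0.0145,-0.0331,0,0,0,0],[-0.0145,-0.0331,0,0,0,0],[-0.0145,-0.0331,0,0,0,0],[-0.0145,-0.0331,0,0,0,0],[-0.0145,-0.0331,0,0,0,0],[-0.0145,-0.0331,0,0,0,0],[-0.0145,-0.0331,0,0,0,0],[-0.0145,-0.0331,0,0,0,0],[-0.0145,-0.0331,0,0,0,0],[-0.0145,-0.0331,0,0,0,0],[-0.0145,-0.0331,0,0,0,0],[-0.0145,-0.0331,0,0,0,0],[-0.0145,-0.0331,0,0,0,0],[-0.0145,-0.0331,0,0,0,0],[-0.0145,-0.0331,0,0,0,0]]' 0 40
```

```text
clock: 1.6
ee_pos: [0.4291, 0.0985, 0.3038]
eef_rot: [0.057, 0.998, 0.0, -0.0]
force: [0.9, 0.6, 0.1]
grip_width: 0.0852
```

```bash
cat >> h.py <<'E'
from scipy.spatial.transform import Rotation as Ro
def go(target,yaw=None,tilt=0.):
    """tool-frame shift to world target (TCP), and rotvec(deg) in tool frame to wanted pose:
    jaws (tool y) along heading yaw+90, tool x towards -x; tilt = tips leaning forward (+x)"""
    s=env.state();R=Ro.from_quat(s["eef_rot"]);print("t",s["clock"],"p",s["ee_pos"].round(4),"w",round(s["grip_width"],4),"F",s["force"].round(1))
    print("x",R.as_matrix()[:,0].round(3),"y",R.as_matrix()[:,1].round(3),"z",R.as_matrix()[:,2].round(3))
    print("shift",R.inv().apply(np.asarray(target)-s["ee_pos"]).round(4))
    if yaw is not None:
        G=des(yaw,tilt)
        print("turn",(R.inv()*G).as_rotvec(degrees=True).round(2)," shift after turn",G.inv().apply(np.asarray(target)-s["ee_pos"]).round(4))
def des(yaw,tilt):
    a,t=np.radians(yaw),np.radians(tilt);X=np.array([np.cos(a),np.sin(a),0]);Y=np.array([-np.sin(a),np.cos(a),0]);Z=np.array([0,0,1.])
    z=np.sin(t)*X-np.cos(t)*Z;x=np.cross(Y,z);return Ro.from_matrix(np.stack([x,Y,z],1))
E
python3 -c "
from h import *
go([.491,-.2925,.25],-6.5)"
```

```text
t 1.6 p [0.4291 0.0985 0.3038] w 0.0852 F [0.9 0.6 0.1]
x [-0.993  0.115  0.   ] y [0.115 0.993 0.   ] z [-0.  0. -1.]
shift [-0.1064 -0.3813  0.0538]
turn [ 0.01 -0.01 -0.09]  shift after turn [-0.1057 -0.3815  0.0538]
```

```bash
python3 -m pendant '[[-0.0097,-0.0347,0.003,0,0,0],[-0.0097,-0.0347,0.003,0,0,0],[-0.0097,-0.0347,0.003,0,0,0],[-0.0097,-0.0347,0.003,0,0,0],[-0.0097,-0.0347,0.003,0,0,0],[-0.0097,-0.0347,0.003,0,0,0],[-0.0097,-0.0347,0.003,0,0,0],[-0.0097,-0.0347,0.003,0,0,0],[-0.0097,-0.0347,0.003,0,0,0],[-0.0097,-0.0347,0.003,0,0,0],[-0.0094,-0.0345,0.003,0,0,0],[0,0,0.035,0,0,0],[0,0,0.035,0,0,0],[0,0,0.03,0,0,0],[0,0,0,0,0,0],[0,0,0,0,0,0]]'
python3 - <<'E'
from h import *
go([.491,-.2925,.081],-6.5)
a=env.get_image("top");b=env.get_image("scene")
cv2.imwrite("pics/top1.png",cv2.resize(a[160:280,280:440],None,fx=4,fy=4,interpolation=2));cv2.imwrite("pics/scene1.png",cv2.resize(b[200:360,100:290],None,fx=4,fy=4,interpolation=2)[:600])
E
```

```text
clock: 2.93
ee_pos: [0.4901, -0.2904, 0.1698]
eef_rot: [0.058, 0.998, 0.001, -0.002]
force: [0.0, -0.5, 0.2]
grip_width: 0.085
t 2.9333 p [ 0.4901 -0.2904  0.1698] w 0.085 F [ 0.  -0.5  0.2]
x [-0.993  0.115  0.004] y [0.115 0.993 0.001] z [-0.004  0.001 -1.   ]
shift [-0.0015 -0.0021  0.0888]
turn [ 0.05 -0.22 -0.1 ]  shift after turn [-0.0011 -0.002   0.0888]
```

View pics/scene1.png

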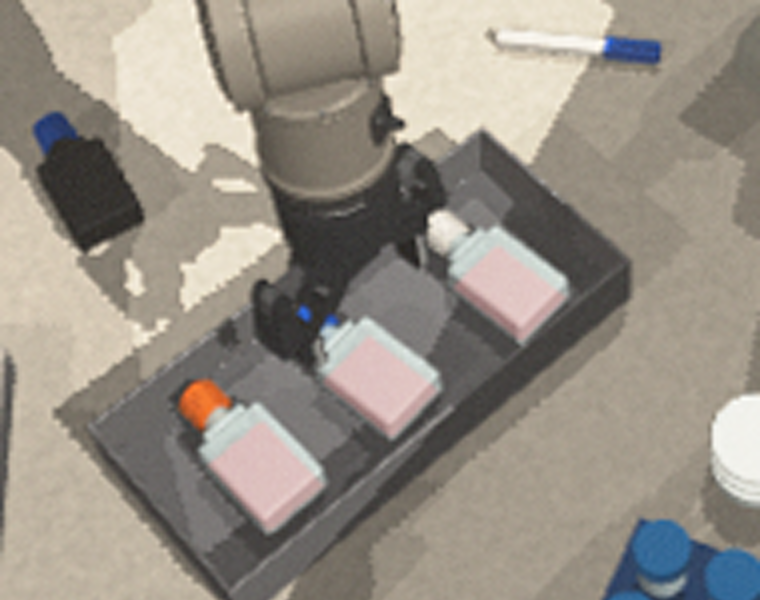

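View pics/top1.png

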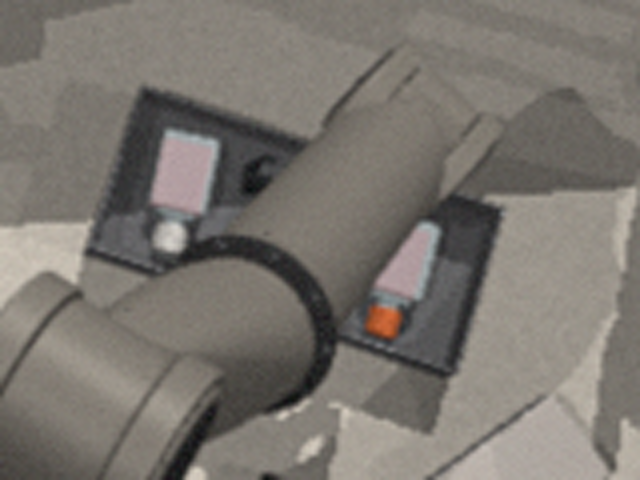

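The scene crop shows the open fingers straddling the blue-capped flask, at crop (270–420, 250–330), with the neighbours clear. I descend and grip.

```bash
python3 -m pendant '[[-0.0015,-0.002,0.025,0,0,0],[0,0,0.025,0,0,0],[0,0,0.02,0,0,0],[0,0,0.012,0,0,0],[0,0,0.007,0,0,0],[0,0,0,0,0,0],[0,0,0,0,0,0]]';  python3 -m pendant '[[0,0,0,0,0,0],[0,0,0,0,0,0],[0,0,0,0,0,0],[0,0,0,0,0,0],[0,0,0,0,0,0],[0,0,0,0,0,0],[0,0,0,0,0,0],[0,0,0,0,0,0]]' 255 40
python3 - <<'E'
from h import *
go([.491,-.2925,.081],-6.5)
E
```

```text
clock: 3.62
ee_pos: [0.4931, -0.2934, 0.0831]
eef_rot: [0.058, 0.998, -0.0, 0.001]
force: [0.3, -0.9, 0.7]
grip_width: 0.0853
clock: 4.28
ee_pos: [0.4929, -0.2933, 0.083]
eef_rot: [0.058, 0.998, -0.0, 0.001]
force: [-0.7, 0.2, 6.1]
grip_width: 0.0509
t 4.2833 p [ 0.4929 -0.2933  0.083 ] w 0.0509 F [-0.7  0.2  6.1]
x [-0.993  0.115 -0.002] y [ 0.115  0.993 -0.   ] z [ 0.002 -0.    -1.   ]
shift [0.002  0.0006 0.002 ]
turn [-0.02  0.1  -0.1 ]  shift after turn [0.002  0.0006 0.002 ]
```

Gripped at 50.9 mm, as expected for a 52 mm body. I lift and carry it over.

```bash
python3 -m pendant '[[0,0,-0.015,0,0,0],[0,0,-0.03,0,0,0],[0,0,-0.037,0,0,0],[0,0,-0.037,0,0,0],[0,0,-0.037,0,0,0],[0,0,-0.037,0,0,0],[0,0,-0.037,0,0,0],[0,0,-0.037,0,0,0],[0.003,0.0165,-0.01,0,0,0],[0.006,0.033,0,0,0,0],[0.006,0.033,0,0,0,0],[0.006,0.033,0,0,0,0],[0.006,0.033,0,0,0,0],[0.006,0.033,0,0,0,0],[0.006,0.033,0,0,0,0],[0.006,0.033,0,0,0,0],[0.006,0.033,0,0,0,0]]' - 40
python3 - <<'E'
from h import *
go([.46,.21,.36],-4.4)
b=env.get_image("scene");cv2.imwrite("pics/scene2.png",cv2.resize(b,None,fx=1.5,fy=1.5))
E
```

```text
clock: 5.7
ee_pos: [0.4732, -0.0071, 0.3593]
eef_rot: [0.058, 0.998, 0.0, 0.0]
force: [-0.2, 0.9, -1.2]
grip_width: 0.0515
t 5.7 p [ 0.4732 -0.0071  0.3593] w 0.0515 F [-0.2  0.9 -1.2]
x [-0.993  0.115 -0.001] y [0.115 0.993 0.   ] z [ 0.001  0.    -1.   ]
shift [ 0.0381  0.2141 -0.0007]
turn [ 0.03  0.03 -2.22]  shift after turn [ 0.0298  0.2155 -0.0007]
```

View pics/scene2.png

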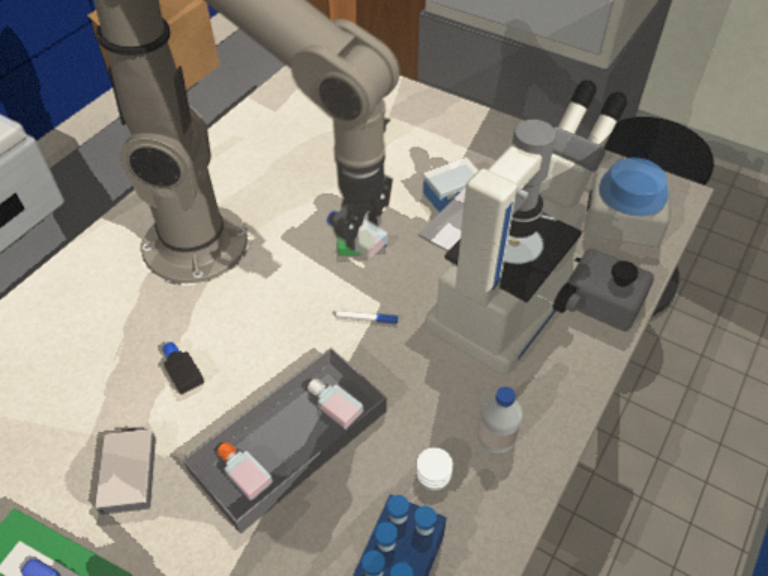

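The picture shows the flask held level at (365,235) in this view, and the other two still in the tray. I continue to the front of the side plate.

```bash
python3 -m pendant '[[0,0,0,0,0,-2.2],[0.0043,0.0308,0,0,0,0],[0.0043,0.0308,0,0,0,0],[0.0043,0.0308,0,0,0,0],[0.0043,0.0308,0,0,0,0],[0.0043,0.0308,0,0,0,0],[0.0043,0.0308,0,0,0,0],[0.0043,0.0308,0,0,0,0],[0,0,0,0,0,0],[0,0,0,0,0,0],[-0.015,0.001,0.003,0,0,0],[-0.02,0.001,0.004,0,0,0],[-0.02,0.002,0.004,0,0,0],[-0.02,0.001,0.004,0,0,0],[-0.02,0.001,0.004,0,0,0],[-0.006,0,0,0,0,0],[0,0,0,0,0,0],[0,0,0,0,0,0]]' - 40
python3 - <<'E'
from h import *
go([.5608,.2088,.28],-4.4)
b=env.get_image("scene");cv2.imwrite("pics/scene3.png",cv2.resize(b[75:250,200:420],None,fx=3.4,fy=3.4))
b=env.get_image("top");cv2.imwrite("pics/top3.png",cv2.resize(b[75:275,100:320],None,fx=3,fy=3))
E
```

```text
clock: 7.25
ee_pos: [0.5613, 0.2059, 0.3399]
eef_rot: [0.039, 0.999, -0.0, -0.0]
force: [-0.2, -0.8, -0.4]
grip_width: 0.0511
t 7.25 p [0.5613 0.2059 0.3399] w 0.0511 F [-0.2 -0.8 -0.4]
x [-0.997  0.078  0.001] y [ 0.078  0.997 -0.001] z [-0.001 -0.    -1.   ]
shift [0.0006 0.0029 0.0599]
turn [-0.03 -0.04 -0.08]  shift after turn [0.0007 0.0028 0.0599]
```

View pics/scene3.png

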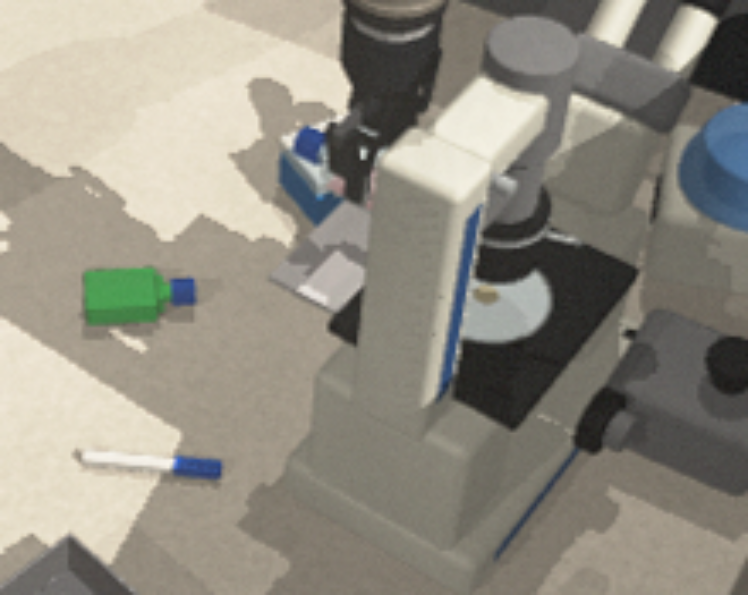

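View pics/top3.png

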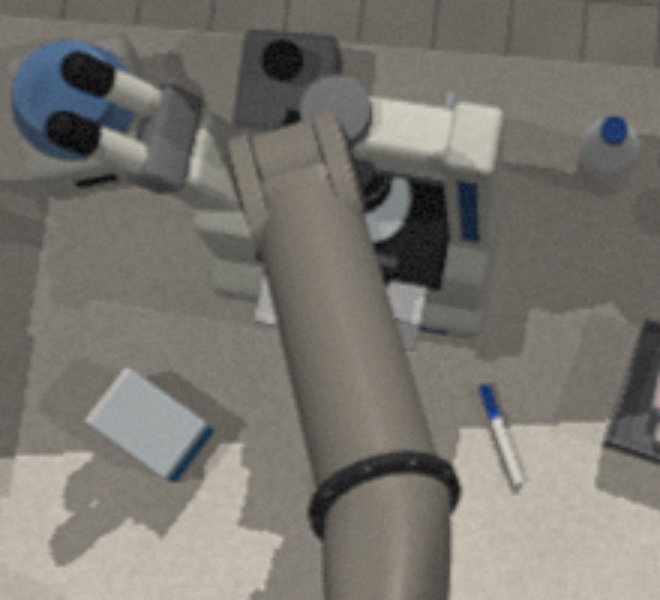

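```bash
python3 -m pendant '[[0.0006,0.0029,0.015,0,0,0],[0,0,0.018,0,0,0],[0,0,0.013,0,0,0],[0,0,0.007,0,0,0],[0,0,0.003,0,0,0],[0,0,0,0,0,0],[0,0,0.0015,0,0,0],[0,0,0,0,0,0]]' - 40
python3 - <<'E'
from h import *
go([.5608,.2088,.279],-4.4)
b=env.get_image("scene");cv2.imwrite("pics/scene4.png",cv2.resize(b[75:250,200:420],None,fx=3.4,fy=3.4))
E
```

```text
clock: 8.02
ee_pos: [0.5615, 0.2101, 0.2832]
eef_rot: [0.038, 0.999, 0.0, 0.001]
force: [-0.6, 0.6, -0.6]
grip_width: 0.0514
t 8.0167 p [0.5615 0.2101 0.2832] w 0.0514 F [-0.6  0.6 -0.6]
x [-0.997  0.077 -0.001] y [0.077 0.997 0.001] z [ 0.001  0.001 -1.   ]
shift [ 0.0006 -0.0014  0.0042]
turn [0.04 0.06 0.01]  shift after turn [ 0.0006 -0.0014  0.0042]
```

View pics/scene4.png

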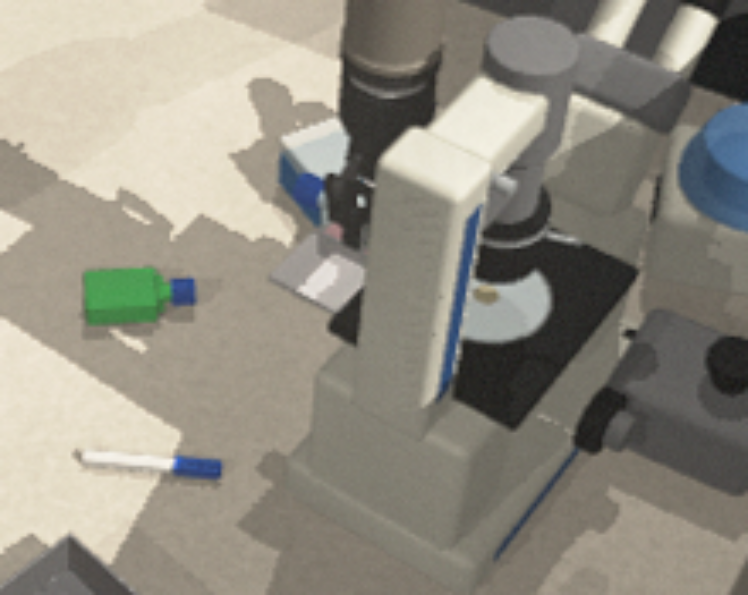

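Still 4 mm above, and the descent is clear. I lower it in small steps.

```bash
python3 -m pendant '[[0,0,0.002,0,0,0],[0,0,0,0,0,0],[0,0,0,0,0,0]]'; python3 -m pendant '[[0,0,0.0015,0,0,0],[0,0,0,0,0,0],[0,0,0,0,0,0]]';python3 -m pendant '[[0,0,0.001,0,0,0],[0,0,0,0,0,0],[0,0,0,0,0,0]]'
```

```text
clock: 8.32
ee_pos: [0.5612, 0.21, 0.2805]
eef_rot: [0.038, 0.999, 0.0, 0.0]
force: [-0.6, -0.0, -0.7]
grip_width: 0.0514
clock: 8.57
ee_pos: [0.5614, 0.2101, 0.2791]
eef_rot: [0.038, 0.999, 0.0, 0.0]
force: [1.2, 0.7, 0.7]
grip_width: 0.0513
clock: 8.82
ee_pos: [0.5614, 0.2101, 0.279]
eef_rot: [0.038, 0.999, 0.0, 0.0]
force: [-2.6, -0.7, 6.7]
grip_width: 0.0511
```

Contact at 0.279 m, as predicted. I release and rise.

```bash
python3 -m pendant '[[0,0,-0.0005,0,0,0],[0,0,0,0,0,0],[0,0,0,0,0,0],[0,0,0,0,0,0],[0,0,0,0,0,0],[0,0,0,0,0,0],[0,0,0,0,0,0],[0,0,0,0,0,0],[0,0,0,0,0,0],[0,0,0,0,0,0],[0,0,-0.015,0,0,0],[0,0,-0.03,0,0,0],[0,0,-0.035,0,0,0],[0.03,0,-0.01,0,0,0],[0.035,0,0,0,0,0],[0.035,0,0,0,0,0],[0.035,0,0,0,0,0],[0.02,0,0,0,0,0]]' 0
python3 - <<'E'
from h import *
go([.5608,.2088,.279],-4.4)
b=env.get_image("scene");cv2.imwrite("pics/scene5r.png",b);cv2.imwrite("pics/scene5.png",cv2.resize(b[75:250,200:420],None,fx=3.4,fy=3.4))
b=env.get_image("top");cv2.imwrite("pics/top5r.png",b);cv2.imwrite("pics/top5.png",cv2.resize(b[75:225,150:300],None,fx=4,fy=4))
E
```

```text
clock: 10.32
ee_pos: [0.4034, 0.222, 0.3684]
eef_rot: [0.037, 0.999, 0.0, -0.001]
force: [-0.1, 0.3, -0.2]
grip_width: 0.0855
t 10.3167 p [0.4034 0.222  0.3684] w 0.0855 F [-0.1  0.3 -0.2]
x [-0.997  0.075  0.001] y [0.075 0.997 0.   ] z [-0.001  0.    -1.   ]
shift [-0.1581 -0.0014  0.0892]
turn [ 0.01 -0.06  0.11]  shift after turn [-0.158  -0.0011  0.0894]
```

View pics/scene5.png

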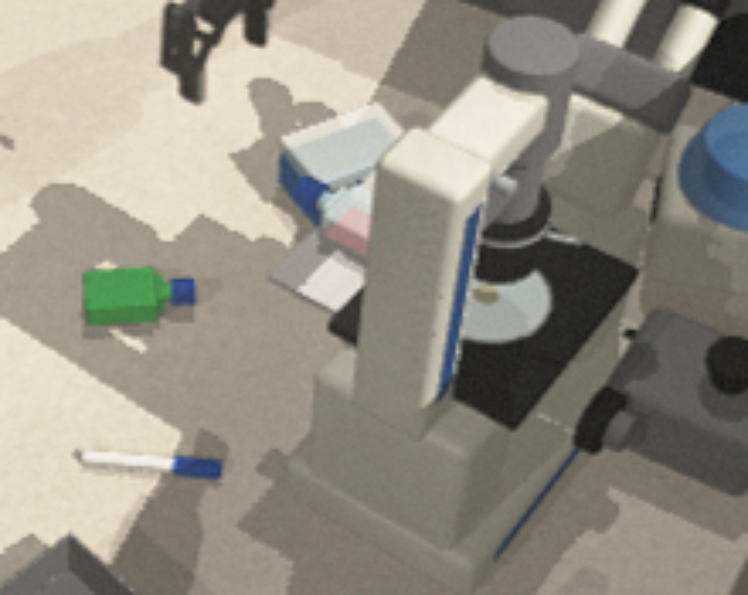

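View pics/top5.png

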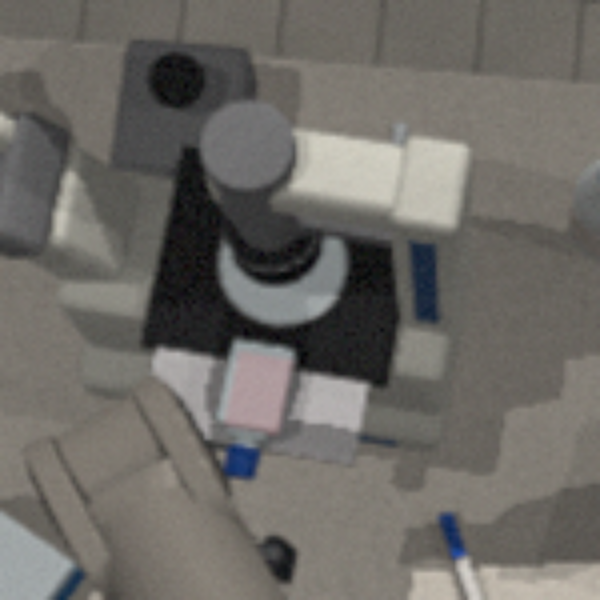

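Run:
```python
from h import *
np.set_printoptions(precision=4,suppress=True)
t=cv2.imread("pics/top5r.png");s=cv2.imread("pics/scene5r.png")
def cen(im,x0,y0,x1,y1):
    h=cv2.cvtColor(im[y0:y1,x0:x1],cv2.COLOR_BGR2HSV)
    m=((h[...,0]>105)&(h[...,0]<130)&(h[...,1]>150)&(h[...,2]>70)).astype(np.uint8);n,l,st,c=cv2.connectedComponentsWithStats(m)
    k=1+np.argmax(st[1:,4]);print(st[k]);return c[k]+[x0,y0]
a=cen(t,200,180,220,200);print("cap top@.216..228",a,onz("top",*a,.222))
T=lambda x,y:(150+(x-1.5)/4,75+(y-1.5)/4)
C=np.array([onz("top",*T(*p),.229) for p in[(233,340),(297,345),(281,437),(219,430)]]);print(C,C.mean(0))
# plate corners
P=np.array([onz("top",*T(*p),.2) for p in[(155,348),(370,381),(352,464)]]);print("plate",P)
# disc: light grey pixels
h=cv2.cvtColor(t,cv2.COLOR_BGR2HSV);m=np.zeros(t.shape[:2],np.uint8);x0,y0,x1,y1=200,128,242,160
m[y0:y1,x0:x1]=(h[y0:y1,x0:x1,2]>100)
n,l,st,c=cv2.connectedComponentsWithStats(m);k=1+np.argmax(st[1:,4]);cnt=cv2.findContours((l==k).astype(np.uint8),3,cv2.CHAIN_APPROX_NONE)[0][0][:,0]
hull=cv2.convexHull(cnt)[:,0]
hp=np.array([p for p in cnt if p[1]>136])
# outer arc: lower hull pts
q=np.array([onz("top",*p,.2)[:2] for p in hull if p[1]>134]);print(hull.tolist())
A=np.c_[2*q,np.ones(len(q))];sol=np.linalg.lstsq(A,(q**2).sum(1),rcond=None)[0];print("disc c",sol[:2],"r",np.sqrt(sol[2]+sol[:2]@sol[:2]))
# spot in scene
o=cv2.cvtColor(s,cv2.COLOR_BGR2HSV)[150:175,330:365];mm=((o[...,1]>60)&(o[...,0]<35)).astype(np.uint8);n,l,st,c=cv2.connectedComponentsWithStats(mm);k=1+np.argmax(st[1:,4]);print("spot",c[k]+[330,150],st[k],onz("scene",*(c[k]+[330,150]),.2))
```

```text
[ 6  7  8  7 47]
cap top@.216..228 [209.7234 190.    ] [0.4978 0.2155 0.222 ]
[[0.5968 0.2317 0.229 ]
 [0.597  0.1791 0.229 ]
 [0.5193 0.184  0.229 ]
 [0.5208 0.2346 0.229 ]] [0.5585 0.2074 0.229 ]
plate [[0.5923 0.3002 0.2   ]
 [0.5793 0.1189 0.2   ]
 [0.5079 0.1269 0.2   ]]
[[234, 135], [235, 136], [235, 145], [233, 150], [230, 153], [228, 154], [224, 155], [216, 155], [213, 154], [210, 152], [207, 149], [205, 145], [205, 137], [206, 136], [232, 134]]
disc c [0.6731 0.2018] r 0.05216077478063284
spot [342.4706 160.8824] [10  9  6  4 17] [0.6744 0.2032 0.2   ]
```

Axis estimates, with the refined value (0.674, 0.2015):

| Source | x | y |
|---|---|---|
| Plate | 0.6735 | 0.201 |
| Glass disc | 0.673 | 0.202 |
| Spot | 0.674 | 0.203 |

The flask is at stage x ≈ −0.114, y ≈ −0.001. Next I tilt the tool 35° to approach the cap from outside.

```bash
python3 - <<'E'
from h import *
G=des(-4.4,35);z=G.as_matrix()[:,2];C=np.array([.498,.2145,.216]);ux=np.array([np.cos(np.radians(4.4)),-np.sin(np.radians(4.4)),0])
g=C-ux*.001-.064*z;print("grasp tcp",g,"pre",g-.06*z,"z",z)
go(g-.06*z,-4.4,35)
E
python3 -m pendant '[[-0.02,0.001,-0.01,0,0,0],[-0.01,0,0,0,0,0],[0,0,0,0,-7,0],[0,0,0,0,-7,0],[0,0,0,0,-7,0],[0,0,0,0,-7,0],[0,0,0,0,-7,0],[0,0,0,0,0,0],[0,0,0,0,0,0]]' 0
python3 - <<'E'
from h import *
go([.4259,.2201,.3173],-4.4,35)
print(env.state()["joint_positions"])
E
```

```text
grasp tcp [0.46040225 0.21739299 0.26842573] pre [0.42608909 0.22003324 0.31757485] z [ 0.57188596 -0.04400423 -0.81915204]
t 10.4167 p [0.4036 0.2224 0.3687] w 0.0853 F [0.8 0.2 0.2]
x [-0.997  0.073  0.001] y [0.073 0.997 0.001] z [-0.001  0.001 -1.   ]
shift [-0.0226 -0.0007  0.0511]
turn [  0.1  -35.05   0.2 ]  shift after turn [ 0.0108 -0.0006  0.0548]
clock: 11.17
ee_pos: [0.4364, 0.2201, 0.3776]
eef_rot: [0.036, 0.955, -0.013, 0.294]
force: [-0.0, 0.0, -0.3]
grip_width: 0.0853
t 11.1667 p [0.4364 0.2201 0.3776] w 0.0853 F [-0.   0.  -0.3]
x [-0.824  0.062 -0.562] y [ 0.077  0.997 -0.003] z [ 0.561 -0.045 -0.827]
shift [ 0.0426 -0.0007  0.044 ]
turn [-0.12 -0.77  0.09]  shift after turn [ 0.0432 -0.0009  0.0434]
[-0.84809779 -0.07176864  0.0127844   2.17456249  0.69278035  0.77489092
  0.21837269]
```

```bash
python3 -m pendant '[[0.02,0,0.02,0,-0.7,0],[0.02,-0.001,0.02,0,0,0],[0.003,0,0.004,0,0,0],[0,0,0,0,0,0],[0,0,0,0,0,0]]' 0
python3 - <<'E'
from h import *
go([.4604,.2174,.2684],-4.4,35)
print(env.state()["joint_positions"])
b=env.get_image("scene");cv2.imwrite("pics/scene6.png",cv2.resize(b[60:235,200:420],None,fx=3.4,fy=3.4))
b=env.get_image("top");cv2.imwrite("pics/top6.png",cv2.resize(b[75:225,150:300],None,fx=4,fy=4))
E
```

```text
clock: 11.58
ee_pos: [0.4279, 0.2202, 0.3186]
eef_rot: [0.038, 0.953, -0.012, 0.301]
force: [-0.1, -0.2, 0.8]
grip_width: 0.0854
t 11.5833 p [0.4279 0.2202 0.3186] w 0.0854 F [-0.1 -0.2  0.8]
x [-0.815  0.064 -0.575] y [ 0.079  0.997 -0.001] z [ 0.573 -0.046 -0.818]
shift [ 0.0021 -0.0002  0.0598]
turn [-0.13  0.12 -0.08]  shift after turn [ 0.002  -0.0003  0.0598]
[-0.85076546 -0.00585138 -0.00863007  2.27113405  0.84608771  0.66943091
  0.00565774]
```

View pics/scene6.png

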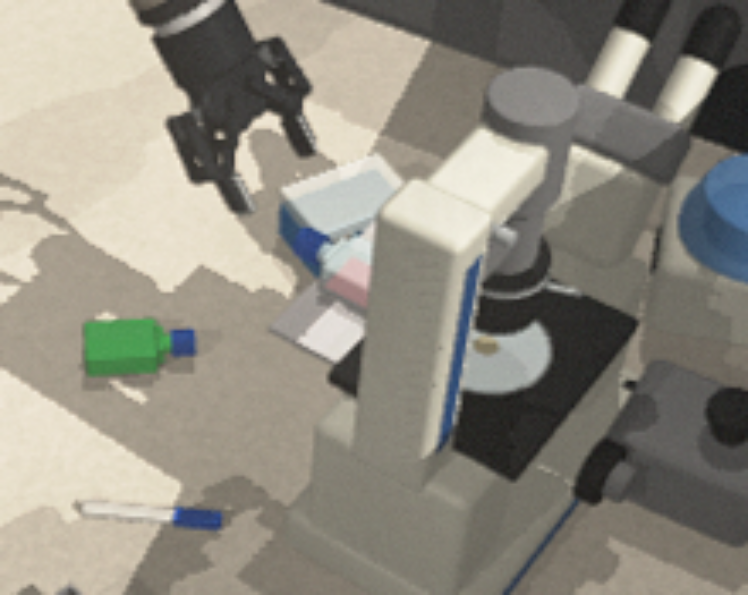

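View pics/top6.png

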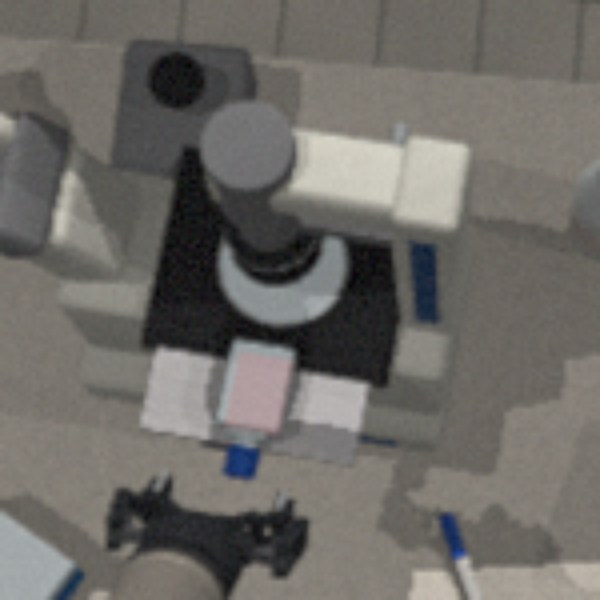

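```bash
python3 - <<'E'
from h import *
s=env.state();R=Ro.from_quat(s["eef_rot"]).as_matrix();f=lambda p:((np.array(proj("top",p))-[150,75])*4+1.5).round(1)
for sg in(1,-1):
    print(f(s["ee_pos"]+.058*R[:,2]+sg*.0425*R[:,1]))
print("cap",f([.498,.2145,.222]))
E
python3 -m pendant '[[0.002,0,0.02,0,0,0],[0,0,0.02,0,0,0],[0,0,0.012,0,0,0],[0,0,0.008,0,0,0],[0,0,0,0,0,0],[0,0,0,0,0,0]]' 0
python3 - <<'E'
from h import *
go([.4604,.2174,.2684],-4.4,35)
b=env.get_image("scene");cv2.imwrite("pics/scene7.png",cv2.resize(b[60:235,200:420],None,fx=3.4,fy=3.4))
b=env.get_image("top");cv2.imwrite("pics/top7.png",cv2.resize(b[75:225,150:300],None,fx=4,fy=4))
E
```

```text
[170.9 484.9]
[278.1 502.4]
cap [241.6 461.3]
clock: 12.18
ee_pos: [0.4598, 0.2177, 0.2681]
eef_rot: [0.037, 0.952, -0.012, 0.302]
force: [-0.9, 0.6, 1.0]
grip_width: 0.0858
t 12.1833 p [0.4598 0.2177 0.2681] w 0.0858 F [-0.9  0.6  1. ]
x [-0.815  0.063 -0.576] y [ 0.078  0.997 -0.   ] z [ 0.575 -0.045 -0.817]
shift [-0.0007 -0.0002  0.0002]
turn [-0.06  0.2  -0.04]  shift after turn [-0.0007 -0.0002  0.0002]
```

View pics/scene7.png

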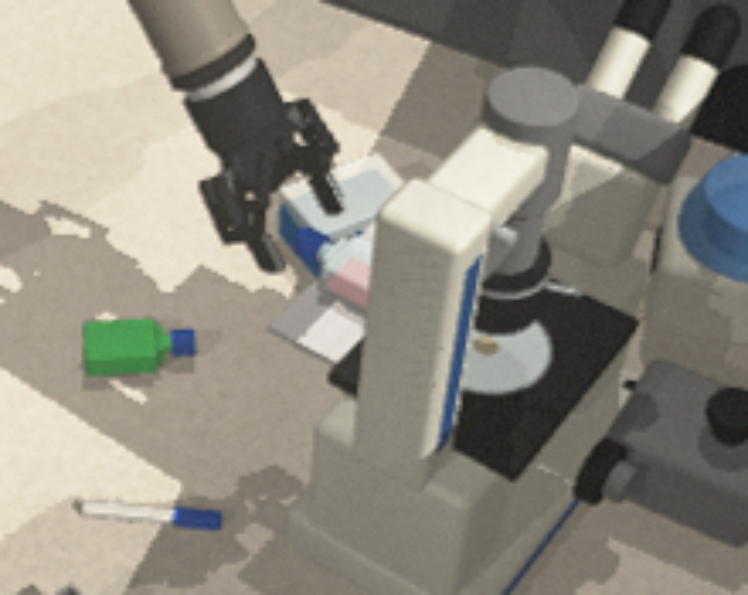

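View pics/top7.png

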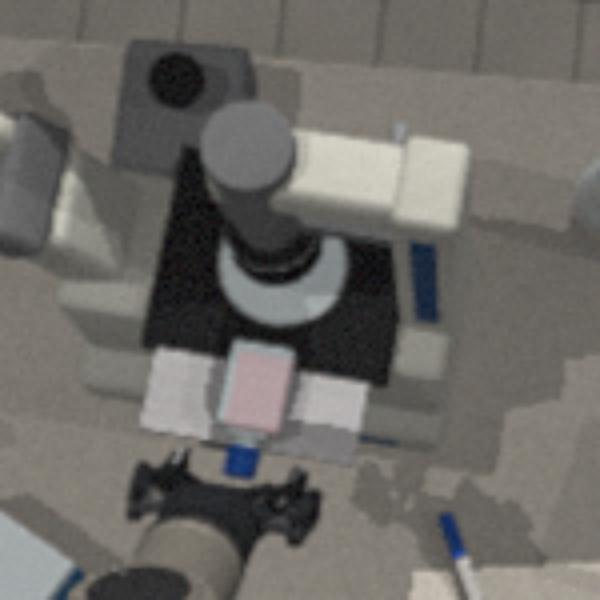

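The fingertip midpoint is at (241,465) in the top crop and the cap is at (241,461), so it is centred. I close.

```bash
python3 -m pendant '[[0,0,0,0,0,0],[0,0,0,0,0,0],[0,0,0,0,0,0],[0,0,0,0,0,0],[0,0,0,0,0,0],[0,0,0,0,0,0],[0,0,0,0,0,0],[0,0,0,0,0,0],[0,0,0,0,0,0],[0,0,0,0,0,0],[0,0,0,0,0,0],[0,0,0,0,0,0]]' 255 30
python3 - <<'E'
from h import *
go([.4604,.2174,.2684],-4.4,35)
b=env.get_image("scene");cv2.imwrite("pics/scene8.png",cv2.resize(b[60:235,200:420],None,fx=3.4,fy=3.4))
b=env.get_image("top");cv2.imwrite("pics/top8.png",cv2.resize(b[75:225,150:300],None,fx=4,fy=4))
E
```

```text
clock: 13.28
ee_pos: [0.4594, 0.2176, 0.2675]
eef_rot: [0.037, 0.953, -0.012, 0.302]
force: [-2.7, -0.7, 3.8]
grip_width: 0.0244
t 13.2833 p [0.4594 0.2176 0.2675] w 0.0244 F [-2.7 -0.7  3.8]
x [-0.815  0.063 -0.576] y [ 0.077  0.997 -0.001] z [ 0.574 -0.045 -0.817]
shift [-0.0014 -0.0001 -0.0001]
turn [-0.06  0.18 -0.  ]  shift after turn [-0.0014 -0.0001 -0.0001]
```

View pics/scene8.png

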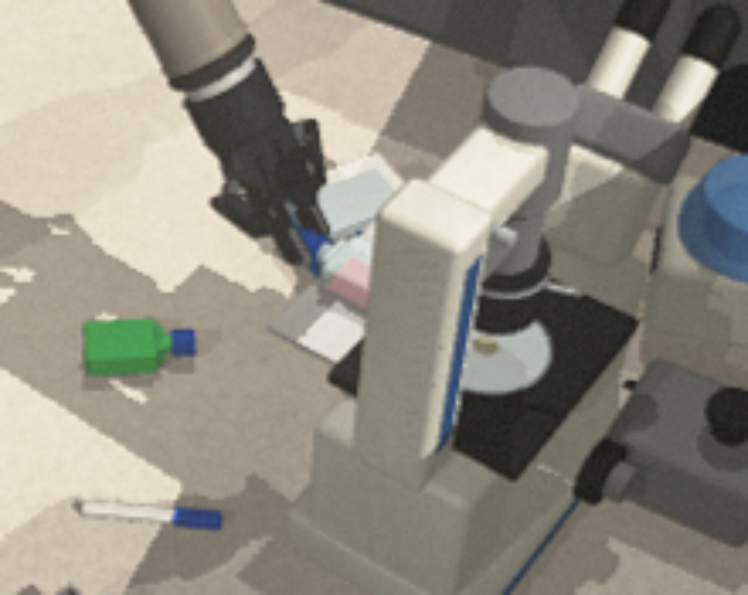

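View pics/top8.png

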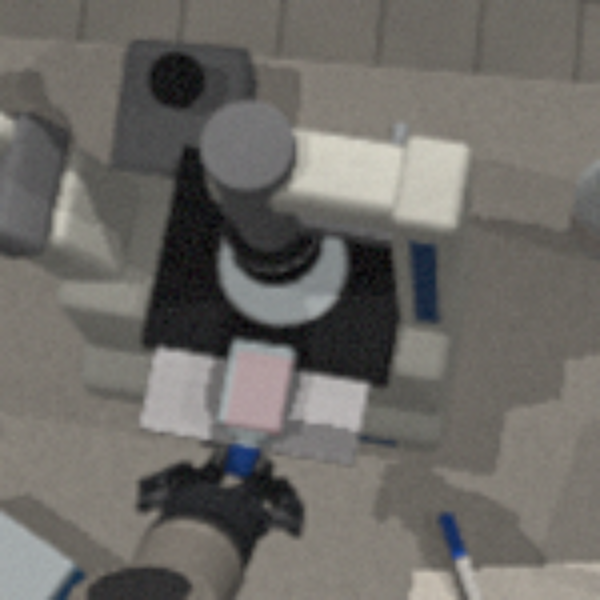

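The cap is gripped (24.4 mm) and the flask has not moved. I slide the first 80 mm along stage +x.

```bash
python3 -m pendant '[[-0.0041,0,0.0029,0,0,0],[-0.0082,0,0.0058,0,0,0],[-0.0082,0,0.0058,0,0,0],[-0.0082,0,0.0058,0,0,0],[0,0,0,0,0,0]]'
python3 -m pendant '[[-0.0082,0,0.0058,0,0,0],[-0.0082,0,0.0058,0,0,0],[-0.0082,0,0.0058,0,0,0],[-0.0082,0,0.0058,0,0,0],[-0.0041,0,0.0029,0,0,0],[0,0,0,0,0,0],[0,0,0,0,0,0]]'
python3 - <<'E'
from h import *
go([.4594+.114*.997,.2176-.114*.0767,.2675],-4.4,35)
b=env.get_image("scene");cv2.imwrite("pics/scene9.png",cv2.resize(b[60:235,200:420],None,fx=3.4,fy=3.4))
b=env.get_image("top");cv2.imwrite("pics/top9.png",cv2.resize(b[75:225,150:300],None,fx=4,fy=4))
E
```

```text
clock: 13.8
ee_pos: [0.4966, 0.2141, 0.2676]
eef_rot: [0.038, 0.952, -0.012, 0.302]
force: [0.8, -0.4, 1.6]
grip_width: 0.0247
clock: 14.38
ee_pos: [0.5399, 0.2109, 0.2674]
eef_rot: [0.037, 0.952, -0.012, 0.302]
force: [1.5, -0.1, 3.4]
grip_width: 0.0248
t 14.3833 p [0.5399 0.2109 0.2674] w 0.0248 F [ 1.5 -0.1  3.4]
x [-0.815  0.063 -0.576] y [ 0.078  0.997 -0.001] z [ 0.575 -0.046 -0.817]
shift [-0.0272  0.0006  0.019 ]
turn [-0.1   0.2  -0.05]  shift after turn [-0.0273  0.0005  0.0189]
```

View pics/scene9.png

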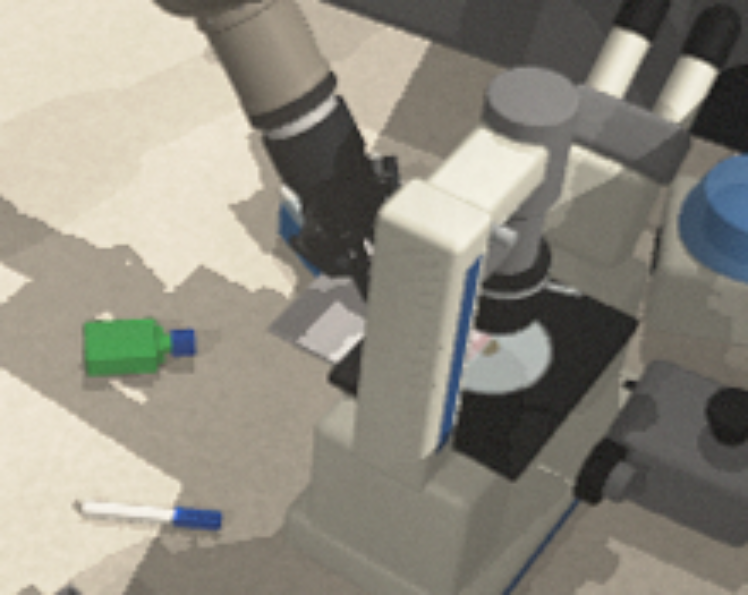

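View pics/top9.png

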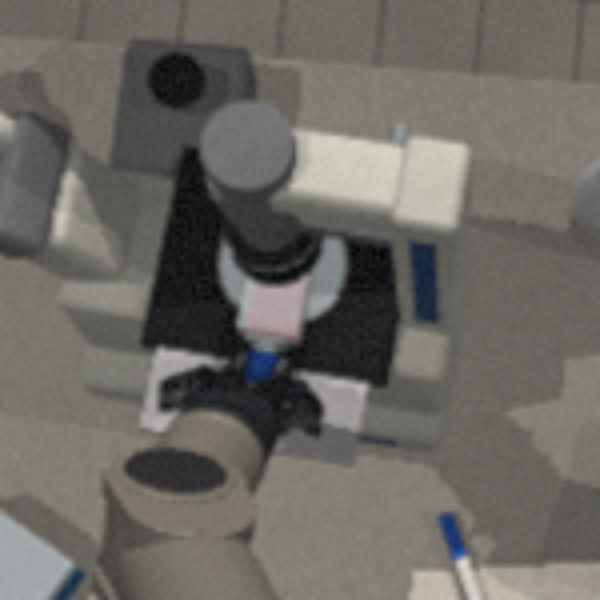

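Sliding well: the cap is at (262,365) and the body is entering under the condenser. I go the remaining 33 mm.

```bash
python3 -m pendant '[[-0.0065,0,0.0046,0,0,0],[-0.0082,0.0005,0.0058,0,0,0],[-0.0082,0,0.0058,0,0,0],[-0.0041,0,0.0029,0,0,0],[0,0,0,0,0,0],[0,0,0,0,0,0]]'
python3 - <<'E'
from h import *
go([.4594+.114*.997,.2176-.114*.0767,.2675],-4.4,35)
b=env.get_image("scene");cv2.imwrite("pics/scene10r.png",b);cv2.imwrite("pics/scene10.png",cv2.resize(b[130:180,320:380],None,fx=10,fy=10,interpolation=2))
b=env.get_image("top");cv2.imwrite("pics/top10r.png",b);cv2.imwrite("pics/top10.png",cv2.resize(b[110:180,180:260],None,fx=8,fy=8,interpolation=2))
E
```

```text
clock: 14.98
ee_pos: [0.5726, 0.2093, 0.2674]
eef_rot: [0.037, 0.953, -0.012, 0.302]
force: [2.0, 0.4, 2.8]
grip_width: 0.0248
t 14.9833 p [0.5726 0.2093 0.2674] w 0.0248 F [2.  0.4 2.8]
x [-0.815  0.063 -0.576] y [ 0.077  0.997 -0.001] z [ 0.575 -0.045 -0.817]
shift [-0.0005 -0.0004  0.0002]
turn [-0.05  0.19 -0.01]  shift after turn [-0.0005 -0.0004  0.0002]
```

View pics/scene10.png

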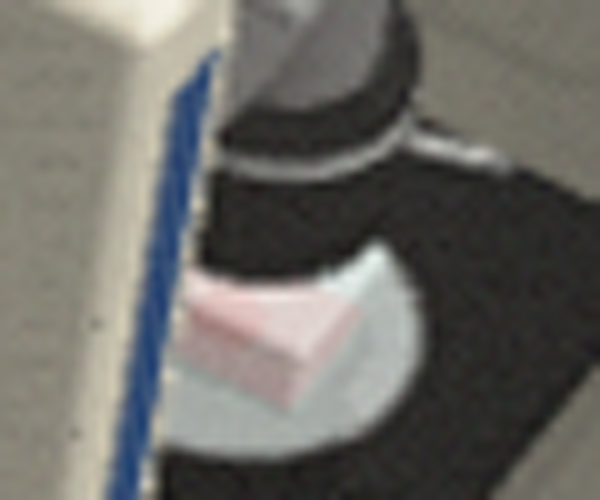

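View pics/top10.png

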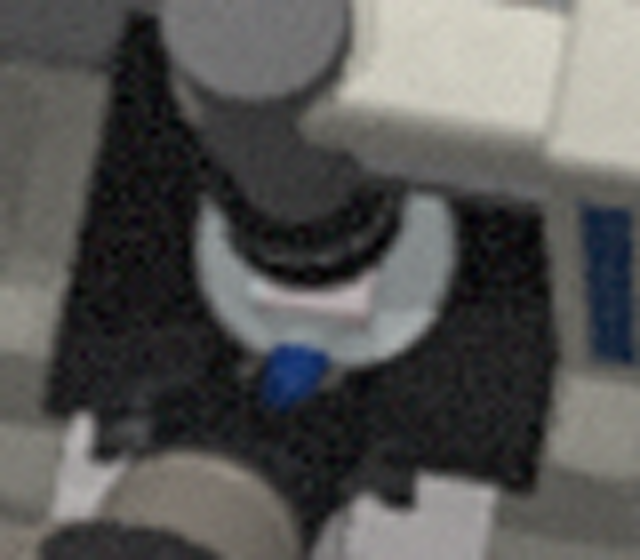

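Run:
```python
from h import *
np.set_printoptions(precision=4,suppress=True)
A=np.array([.674,.2015,.2]);a=np.radians(-4.4);Rz=np.array([[np.cos(a),np.sin(a),0],[-np.sin(a),np.cos(a),0],[0,0,1]])
S=lambda n,u,v,z:(Rz@(onz(n,u,v,z)-A)*1000).round(1)
sc=lambda x,y:(320+(x-4.5)/10,130+(y-4.5)/10); tp=lambda x,y:(180+(x-3.5)/8,110+(y-3.5)/8)
print("front corner bottom (+34,-24 exp)",S("scene",*sc(290,410),.202),"top edge corner",[S("scene",*sc(300,362),z) for z in(.222,.227)], "far top corner(+34,+24?)",S("scene",*sc(382,240),.228),S("scene",*sc(358,302),.225))
for z in(.222,.228): print("rear pink edge now",S("top",*tp(253,303),z),S("top",*tp(368,318),z))
t5=lambda x,y:(150+(x-1.5)/4,75+(y-1.5)/4)
for z in(.222,.228): print("rear pink edge before",S("top",*t5(221,428),z),S("top",*t5(280,434),z),"front",S("top",*t5(236,352),z),S("top",*t5(294,357),z))
h=cv2.imread("pics/top5r.png")
for n in("top5r","top10r"):
    im=cv2.imread(f"pics/{n}.png");hh=cv2.cvtColor(im,cv2.COLOR_BGR2HSV);m=(hh[...,0]>105)&(hh[...,0]<130)&(hh[...,1]>150)&(hh[...,2]>90);m[:150]=0;m[200:]=0;m[:,:200]=0;m[:,235:]=0
    v,u=np.nonzero(m);print(n,len(u),u.min(),u.max(),v.min(),v.max(),S("top",u.mean(),v.min()-.5,.228))
sc0=cv2.imread("pics/scene10r.png");o=cv2.cvtColor(sc0,cv2.COLOR_BGR2HSV)
```

```text
front corner bottom (+34,-24 exp) [ 33.5 -22.2   2. ] top edge corner [array([ 33.5, -22.2,  22. ]), array([ 35.2, -26.6,  27. ])] far top corner(+34,+24?) [31.1 26.7 28. ] [36.3  4.5 25. ]
rear pink edge now [-34.6  22.4  22. ] [-33.3 -25.6  22. ]
rear pink edge now [-36.4  21.4  28. ] [-35.1 -26.5  28. ]
rear pink edge before [-152.    21.1   22. ] [-149.1  -27.1   22. ] front [-87.1  21.1  22. ] [-83.6 -26.7  22. ]
rear pink edge before [-153.2   20.1   28. ] [-150.4  -27.9   28. ] front [-88.6  20.   28. ] [-85.1 -27.5  28. ]
top5r 44 206 213 187 193 [-166.5    1.5   28. ]
top10r 25 214 219 154 158 [-54.    0.5  28. ]
```

Measurements put the body at x between −4 and 0 mm and y about −1.5 mm in the stage frame, and square. I nudge +2 mm in x and +1 mm in y, then release and back out along the tool axis.

```bash
python3 -m pendant '[[-0.0012,0.0005,0.0009,0,0,0],[-0.0008,0.0005,0.0005,0,0,0],[0,0,0,0,0,0],[0,0,0,0,0,0]]'
python3 -m pendant '[[0,0,0,0,0,0],[0,0,0,0,0,0],[0,0,0,0,0,0],[0,0,0,0,0,0],[0,0,0,0,0,0],[0,0,0,0,0,0],[0,0,0,0,0,0],[0,0,0,0,0,0]]' 0
python3 -m pendant '[[0,0,-0.01,0,0,0],[0,0,-0.02,0,0,0],[0,0,-0.025,0,0,0],[0,0,-0.025,0,0,0],[0,0,-0.025,0,0,0],[0,0,0,0,0,0]]' 0
python3 - <<'E'
from h import *
go([.39,.33,.33])
b=env.get_image("scene");cv2.imwrite("pics/scene11r.png",b);cv2.imwrite("pics/scene11.png",cv2.resize(b[130:180,320:380],None,fx=10,fy=10,interpolation=2))
b=env.get_image("top");cv2.imwrite("pics/top11r.png",b);cv2.imwrite("pics/top11.png",cv2.resize(b[110:180,180:260],None,fx=8,fy=8,interpolation=2))
E
```

```text
clock: 15.42
ee_pos: [0.5744, 0.2099, 0.2673]
eef_rot: [0.037, 0.953, -0.012, 0.302]
force: [-2.6, -1.1, 6.1]
grip_width: 0.0249
clock: 16.08
ee_pos: [0.575, 0.2099, 0.2672]
eef_rot: [0.037, 0.953, -0.012, 0.302]
force: [-0.5, 0.3, 0.7]
grip_width: 0.0858
clock: 16.58
ee_pos: [0.5136, 0.2163, 0.3578]
eef_rot: [0.036, 0.952, -0.01, 0.304]
force: [0.4, 0.8, 0.8]
grip_width: 0.0856
t 16.5833 p [0.5136 0.2163 0.3578] w 0.0856 F [0.4 0.8 0.8]
x [-0.812  0.063 -0.58 ] y [0.075 0.997 0.004] z [ 0.578 -0.04  -0.815]
shift [ 0.1237  0.104  -0.0534]
```

View pics/scene11.png

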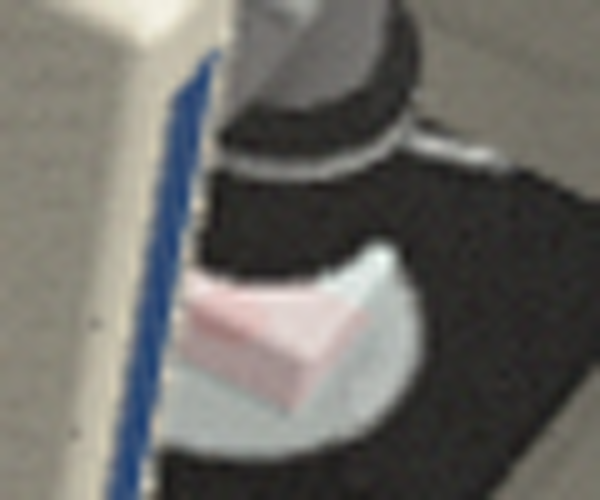

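View pics/top11.png

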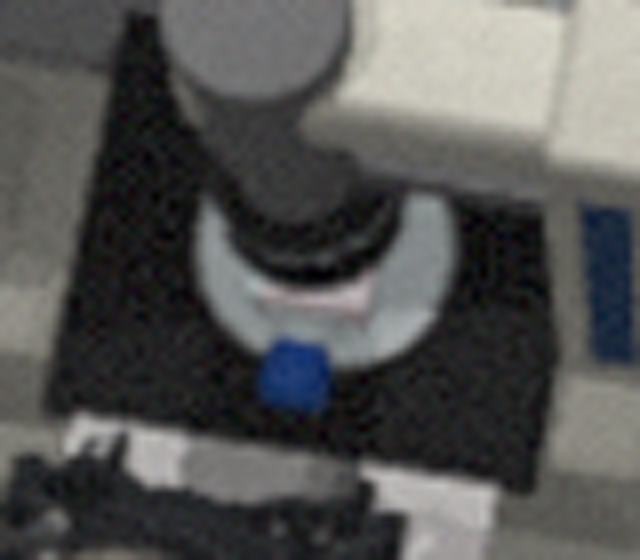

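Run:
```python
from h import *
A=np.array([.674,.2015,.2]);a=np.radians(-4.4);Rz=np.array([[np.cos(a),np.sin(a),0],[-np.sin(a),np.cos(a),0],[0,0,1]])
im=cv2.imread("pics/top11r.png");hh=cv2.cvtColor(im,cv2.COLOR_BGR2HSV)
m=((hh[...,0]>105)&(hh[...,0]<130)&(hh[...,1]>130)&(hh[...,2]>60));m[:148]=0;m[166:]=0;m[:,:208]=0;m[:,228:]=0
v,u=np.nonzero(m);print(len(u),u.mean(),v.mean(),u.min(),u.max(),v.min(),v.max())
# expected cap silhouette (axis along stage x, centre (-62,0,16)mm)
pts=[]
for x in(-.074,-.05):
    for k in np.linspace(0,2*np.pi,40): pts.append(proj("top",A+Rz.T@np.array([x,.013*np.cos(k),.016+.013*np.sin(k)])))
hu=cv2.convexHull(np.array(pts,np.float32));M=cv2.moments(hu);print("expected centroid",M["m10"]/M["m00"],M["m01"]/M["m00"],"area",M["m00"])
e=np.array([M["m10"]/M["m00"],M["m01"]/M["m00"]])
print("offset stage mm",(Rz@(onz("top",u.mean(),v.mean(),.216)-onz("top",*e,.216))*1000).round(1))
sc=lambda x,y:(320+(x-4.5)/10,130+(y-4.5)/10);print((Rz@(onz("scene",*sc(290,412),.202)-A)*1000).round(1))
```

```text
63 216.28571428571428 156.52380952380952 212 220 153 160
expected centroid 216.5217034300449 156.83891206672723 area 68.16608998039737
offset stage mm [0.9 1.  0. ]
[ 33.8 -22.8   2. ]
```

The cap offset from its ideal place is (0.9, 1.0) mm, and the scene corner view agrees. I back off a bit more, take a final look and hand in.

```bash
python3 -m pendant '[[0,0,-0.025,0,0,0],[0,0,-0.025,0,0,0],[0,0,-0.02,0,0,0],[0,0,0,0,0,0],[0,0,0,0,0,0],[0,0,0,0,0,0]]' 0
python3 - <<'E'
from h import *
b=env.get_image("scene");cv2.imwrite("pics/scene12.png",cv2.resize(b,None,fx=1.5,fy=1.5))
E
```

```text
clock: 17.18
ee_pos: [0.4747, 0.2173, 0.4089]
eef_rot: [0.037, 0.953, -0.013, 0.301]
force: [-0.5, -0.4, -0.4]
grip_width: 0.0853
```

View pics/scene12.png

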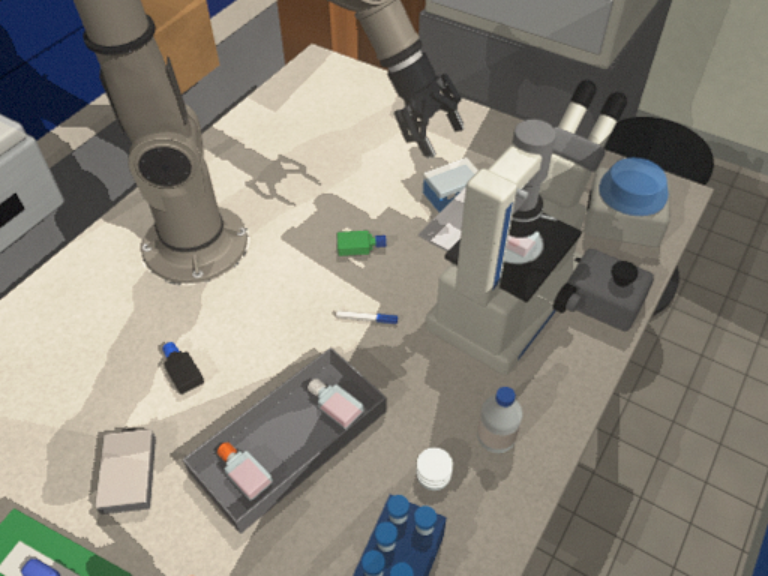

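The flask is under the condenser at (520,243), the orange and white flasks are in the tray, everything else looks unmoved and the arm is clear.

```bash
python3 -c "
from station import env
print(env.hand_in(), env.state()['clock'])"
```

```text
the job is handed in; nothing more can be done
the job is handed in; nothing more can be done
```

The blue-capped flask is under the condenser, lying flat, square to the stage, cap towards the side plate, and released. I handed the job in at about 17 s on the clock; no verdict is reported, so what follows rests on my own checks.

**What I did:** I took the flask from the tray by its body, set it flat on the side plate (contact felt at the expected height) and let go. I then gripped the cap with the tool tilted 35° and slid the flask about 116 mm along the stage. I released it and backed out.

**Last checks:**
- **Centring:** the cap sits about 1 mm in x and 1 mm in y from its ideal place in the top view. The body's front corner in the scene view agrees.
- **Surroundings:** the orange and white flasks are still in the tray, and the bench items look unmoved. The arm was clear of everything.
- **Forces:** the wrist force readings I took while sliding stayed at or below about 7 N.

**Disagreements:** before the final 2 mm nudge, the views put the body's x anywhere from −4 to 0 mm. My estimates of the optical axis differed by about 3 mm in x, and up to 7 mm in y counting the stage-corner one. I used (0.674, 0.2015), close to the plate, disc and spot values; the tolerance is 8 mm.

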